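Swap the vase and the tumbler on the display plinths

ROBOT

A 6-joint arm with a two-finger parallel gripper is mounted at the origin on the work surface. World frame = base frame: x ahead of the robot, y to its left, z up, the work surface at z = 0. Lengths are in m, angles in rad, forces in N, time in s.
With the tool pointing down it reaches from about 0.35 to 0.925 m from the base axis. Payload 6.4 kg.
Tool frame: the origin (TCP) lies midway between the tips of the shut fingers; the grasp point (between the pads) lies 19 mm behind it; z points along the fingers, y is the line along which they close (so a half turn about z gives the same grasp; the last joint's range is limited). The gripper opens to 94 mm and grips with 3 to 60 N. Pads are 16 mm wide; open, the fingers measure 119 mm over their backs; the gripper's body (75 mm by 177 mm) begins 78 mm behind the grasp point.
Start: joints at [-1.438, 0.245, 1.558, -0, 1.339, -0.174], TCP at [0.196, -0.62, 0.205] pointing down, gripper open.
Joint ranges: [-3.13, 3.13], [-1.02, 2.26], [0.13, 2.54], [-0.95, 4.09], [0.21, 2.88], [-2.74, 2.74]. Speed limits (rad/s): [2.57, 2.57, 3.14, 3.14, 3.14, 3.14].

INTERFACE

Orientations are given as a rotation vector (axis times angle).
In Python, from cell import state, eyes, arm gives the robot as it stands.
- The arm moves only by the tool play_rows, never from a script. Its argument "rows" is a list of rows, each a list of 7 numbers: the shift along the tool's x, y, z as a fraction of full scale, then the turn, a rotation vector about the tool's x, y, z as a fraction of full scale, then the opening, from -1 (shut) to 1 (fully open), so that 0 is half open. A call has 1 to 12 rows; each row shifts and turns the commanded pose from where the row before left it, along the tool's axes as they then stand; what a row does not reach is not made up. Full scale, the value 1, is 0.75 m for a shift and pi rad for a turn. A row lasts 1/12 s, in which the tool goes at most 41.7 mm and 7.16 degrees, less where a joint would pass 70% of its speed; a pose out of reach is approached as far as the arm can. A call with a number of a shift or a turn outside -1 to 1 is refused whole. A call with a gripper value outside its range is refused whole. The fingers move at their own pace and stop on an object; "squeeze" is the grip in N (left out, the last holds). Time passes only in rows, so rows that do not move let the fingers close. It gives the time, the measured TCP pose, the force, the opening and the grip force at its end, in the units of the state.
- state(): the state, without advancing time (a new reading comes with each control period).
- eyes.get_image(name): name is "scene" or "top" or "wrist"; returns a dict with "pixels" (400x640x3 uint8, red, green, blue), "intrinsics" (3x3 intrinsics, pixels), "T" (4x4, takes a point from camera to world coordinates). Camera axes: x right, y up, looking along -z (the intrinsics and any distortion apply to the point x, -y, -z); pixel columns grow to the right and rows downward; lengths in m; the calibration is good to about 2 mm. A picture is of the moment at which its call begins. There is no depth.
- arm.sign_off(): hands the job in; it is judged then, once.
The state is a dict: "time": time; "q": joint angles; "qvel": joint speeds; "joint_efforts": joint torques, N m; "position": TCP position; "tool_rot": TCP orientation; "ft_force": force on the tool from outside, world axes, zero at the start; "wrist_torque": the same for the moment, N m; "width": opening from 0.0 (shut) to 1.0 (fully open); "finger_force": force on a finger pad.
Only numpy, scipy, OpenCV 4.12 (cv2) and the standard library are available. Lean on these libraries where they do the work, as an engineer would, in place of code of your own. Each camera call takes 0.05 s, during which the arm holds its last target. There are 200 camera calls.

TASK

The glass display is the wrong way round: swap the tall vase, which stands on the high square block, and the straight tumbler, which stands on the low round plinth, so that each ends upright in the middle of the other's place, let go. They are glass, so set them down gently and never let them tip over; the empty cork pad on the stand is there to hold one of them meanwhile.

Things in the scene. Friction and masses are not known exactly. Their poses are not given: they have to be found in the camera images.
- vase: Tall round green glass vase, 150 mm high, 0.2 to 0.45 kg. Body 72 mm across up to 65 mm above its foot, then narrowing to a straight neck, 30 mm across, from 98 mm up to the top; foot 62 mm across. Lift it by the neck. Origin: centre of its underside, z up its axis. It starts on the stand's high block, within 12 mm of the middle.
- tumbler: Straight-sided open tumbler of the same glass, 60 mm across outside, 80 mm high, wall 4 mm, 0.1 to 0.3 kg; lift it across its outside. Origin: centre of its underside, z up its axis. It starts on the low round plinth, within 12 mm of the middle. (The wider, lower bowl of like glass, 80 mm across, is not part of the task.)
- stand: Fixed wooden stand: a board 110 mm wide carries at its far end (+x) a dark square block, 100 x 100 mm, top 60 mm above the bench, and at its near end (-x) an empty round cork pad, 100 mm across, top 12 mm above the bench. Origin: on the bench (z = 0) under the block's middle; the pad's middle lies 155 mm from it along the stand's -x axis. z up.
- low_plinth: Low round dark wooden plinth fixed to the bench, left or right of the stand, 110 mm across, top 20 mm above the bench. Origin: centre of its underside, on the bench (z = 0), z up.
Things that resemble listed ones, but are neither listed nor needed, are in the scene too. Leave any red or yellow look-alike of the vase alone.

How it is judged:
At the end, for the whole second after the job is handed in: The vase stands upright (within 10 degrees) and at rest on the low round plinth and the tumbler upright and at rest on the high square block, each with its axis within 20 mm of the middle of its new place, and both let go (horizontal distance between vase and low_plinth below 0.02 m and height (world z) of vase between 0.015 and 0.025 m and angle between each of vase, tumbler's own z axis and vertical below 0.17 rad and linear speed of each of vase, tumbler below 0.02 m/s and horizontal distance between tumbler and stand below 0.02 m and height (world z) of tumbler between 0.055 and 0.065 m); the robot touches nothing.
It fails at once if the vase or the tumbler is tipped more than about 40 degrees (angle between any of vase, tumbler's own z axis and vertical above 0.7 rad).
It fails at once if the vase or the tumbler is dropped: it falls faster than 0.5 m/s (a drop of more than about 15 mm) while no finger touches it ((linear speed of vase above 0.5 m/s and contact force between the fingers and vase below 0.05 N) or (linear speed of tumbler above 0.5 m/s and contact force between the fingers and tumbler below 0.05 N)).
It fails at once if the vase or the tumbler is banged or pressed down with more than 60 N while it is held ((contact force between vase and stand above 60 N and contact force between the fingers and vase above 1 N) or (contact force between vase and low_plinth above 60 N and contact force between the fingers and vase above 1 N) or (contact force between tumbler and stand above 60 N and contact force between the fingers and tumbler above 1 N) or (contact force between tumbler and low_plinth above 60 N and contact force between the fingers and tumbler above 1 N)).
It also fails if it takes over 72 s, if anything falls off the work surface, if the arm or the gripper's body presses on something with over 40 N, if the wrist force passes 120 N, or if a joint passes its speed limit or range.

## Working session

There is one attempt and no reset: what is moved stays moved. The work goes in short steps, Python scripts to look and compute and a tool call to move; the robot and the scene stay as the last step left them, time stands still between calls to the robot, and variables do not carry over. Pictures are saved under pics/ and viewed, at most 10 in all, crops included, and the job is handed in when it is done.

Besides the shell and the picture viewer there is one more tool, called as name([rows], argument=value, ...), one row to a line, values as JSON. play_rows: Moves the arm, as the interface text tells. Its arguments: {"type":"object","properties":{"rows":{"type":"array"},"squeeze":{"type":"number"}},"required":["rows"]}

```bash
mkdir -p pics; ls; python3 - <<'E'
from cell import state, eyes, arm
import cv2,numpy as np
s=state();print({k:np.round(v,3).tolist() for k,v in s.items()})
for n in("top","scene"):
    d=eyes.get_image(n);cv2.imwrite(f"pics/{n}0.png",d["pixels"][:,:,::-1]);print(n,d["intrinsics"],d["T"],[k for k in d])
E
```

```text
pics
{'time': 0.0, 'q': [-1.438, 0.246, 1.559, 0.0, 1.339, -0.174], 'qvel': [0.0, 0.001, 0.0, -0.0, 0.0, -0.001], 'joint_efforts': [0.001, -41.583, -31.46, 0.069, 0.033, -0.0], 'position': [0.196, -0.619, 0.204], 'tool_rot': [-3.103, -0.48, -0.0], 'ft_force': [0.368, -0.033, -0.592], 'wrist_torque': [0.003, -0.029, -0.022], 'finger_force': 0.0, 'width': 1.002}
top [[446.42319494   0.         318.83245865]
 [  0.         446.42319494 197.23068898]
 [  0.           0.           1.        ]] [[-0.02611374  0.99627937 -0.08213093  0.54159465]
 [-0.99962185 -0.02673257 -0.00644394  0.01139269]
 [-0.00861554  0.08193159  0.99660072  0.90717171]
 [ 0.          0.          0.          1.        ]] ['pixels', 'intrinsics', 'T']
scene [[400.98626041   0.         319.86229013]
 [  0.         400.98626041 198.79455699]
 [  0.           0.           1.        ]] [[ 0.7167302  -0.51499206  0.47019252  0.99787746]
 [ 0.69731878  0.52284149 -0.49028898 -0.38917196]
 [ 0.00665877  0.679279    0.73384992  0.64161611]
 [ 0.          0.          0.          1.        ]] ['pixels', 'intrinsics', 'T']
```

View pics/top0.png

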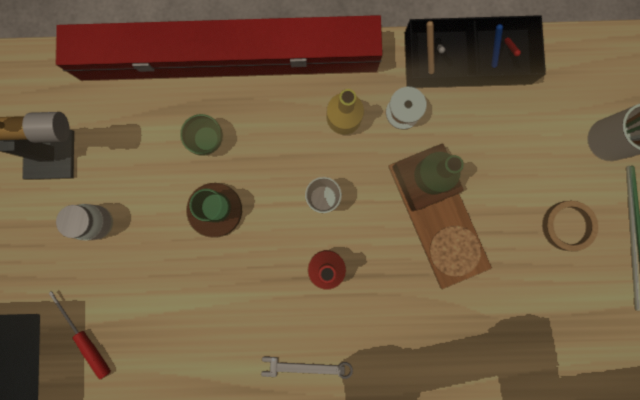

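View pics/scene0.png

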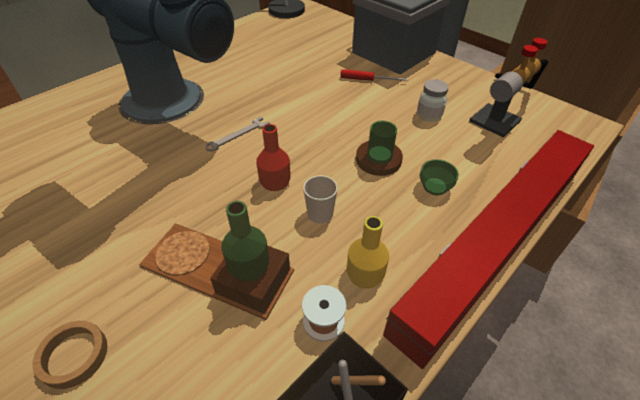

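The top view shows two green glasses on the left. The one at (210,206) sits on the dark round plinth centred near (214,209), so it is the tumbler. The one at (201,135) is wider and stands on the bench, so it is the bowl. There are three vase shapes: green at (435,172) on the dark block is the target, and yellow (345,110) and red (327,270) are look-alikes. The cork pad is at (455,251). I'll confirm this in one enlarged crop.

```bash
cat > h.py <<'E'
from cell import state, eyes, arm
import cv2,numpy as np
def proj(d,P):
    P=np.atleast_2d(P);T=d["T"];c=(P-T[:3,3])@T[:3,:3];K=d["intrinsics"]
    return np.c_[K[0,0]*c[:,0]/-c[:,2]+K[0,2],K[1,1]*-c[:,1]/-c[:,2]+K[1,2]]
def ray(d,uv,z):
    uv=np.atleast_2d(np.float64(uv));K=d["intrinsics"];T=d["T"]
    r=np.c_[(uv[:,0]-K[0,2])/K[0,0],-(uv[:,1]-K[1,2])/K[1,1],-np.ones(len(uv))]@T[:3,:3].T
    return T[:3,3]+r*((z-T[2,3])/r[:,2])[:,None]
E
python3 - <<'E'
from h import *
d=eyes.get_image("top");p=d["pixels"][:,:,::-1].copy()
a=cv2.resize(p[175:245,175:255],None,fx=4.9,fy=5,interpolation=3);b=cv2.resize(p[140:290,385:495],None,fx=3.6,fy=3.6,interpolation=3)
o=np.zeros((560,800,3),np.uint8);o[:a.shape[0],:a.shape[1]]=a;o[:540,396:396+396]=b[:540,:396];cv2.imwrite("pics/crop.png",o)
h=cv2.cvtColor(p,cv2.COLOR_BGR2HSV)
for n,u,v in[("plinth",235,215),("plinthL",192,222),("block",402,170),("block2",415,203),("board",425,230),("cork",455,250),("bench",280,240),("vase",435,178),("neck",454,155),("tum",212,208),("tumrim",195,200)]:print(n,h[v-1:v+2,u-1:u+2].reshape(-1,3).mean(0).round())
E
```

```text
plinth [ 14. 146.  53.]
plinthL [ 12. 149.  74.]
block [ 15. 127.  83.]
block2 [ 12. 149.  76.]
board [ 13. 153. 110.]
cork [ 15. 128. 132.]
bench [ 18. 106. 139.]
vase [32. 93. 72.]
neck [ 28.  93. 100.]
tum [53. 90. 88.]
tumrim [ 32. 102.  41.]
```

View pics/crop.png

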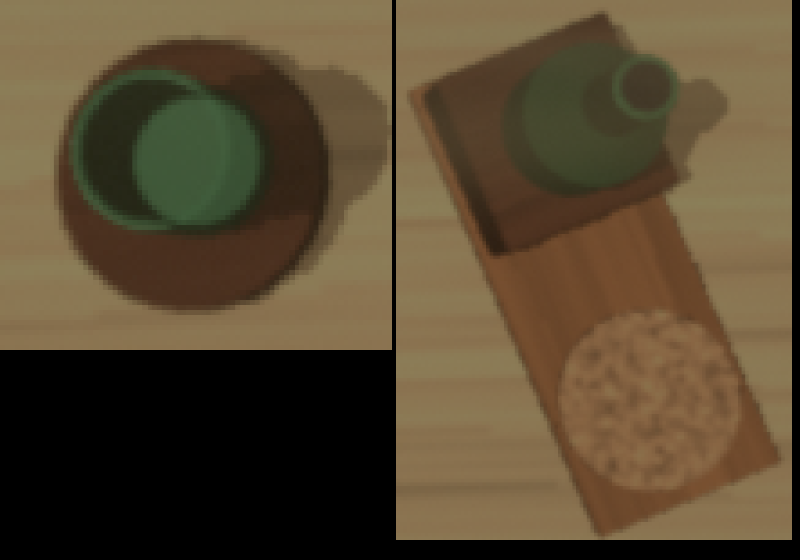

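The crop confirms both targets. On the left, the straight tumbler is on the plinth: rim centre at crop (151,150), plinth centre (192,174). On the right, the green vase is on the block: mouth at (645,86), block-top corners (441,82), (605,12), (688,178), (513,250), cork centre (650,400).

```bash
python3 - <<'E'
from h import *
d=eyes.get_image("top");p=d["pixels"][:,:,::-1].copy();h=cv2.cvtColor(p,cv2.COLOR_BGR2HSV)
R=lambda x,y:((x-396)/3.6+385-.4,y/3.6+140-.4);L=lambda x,y:(x/4.9+175-.4,y/5+175-.4)
f=lambda n,uv,z:print(n,ray(d,uv,z).round(4)[:,:2].tolist())
f("blockc",[R(441,82),R(605,12),R(688,178),R(513,250)],.06)
f("block",[np.mean([R(441,82),R(605,12),R(688,178),R(513,250)],0)],.06)
f("cork",[R(650,400)],.012);f("neck",[R(645,86)],.21)
f("tumrim",[L(151,150)],.1);f("tumfloor",[L(198,160)],.024)
f("plinth",[L(192,174)],.02);f("plinthLRTB",[L(57,174),L(328,174),L(192,38),L(192,310)],.02)
# mask-based checks: dark red-brown plinth hull
H,S,V=cv2.split(h)
m=((S>125)&(V<100)|((H>30)&(H<80)&(V<110)&(S>60))).astype(np.uint8)*255
m[:170]=0;m[250:]=0;m[:,:180]=0;m[:,245:]=0
c=max(cv2.findContours(m,0,2)[0],key=cv2.contourArea);e=cv2.fitEllipse(cv2.convexHull(c));print("plinth ell",e);f("pl",[e[0]],.018)
# nearby red/yellow/cup/spool
f("red top",[(327,275)],.15);f("cup",[(323,190)],.08);f("yellow top",[(348,97)],.15);f("spool",[(408,105)],.06);f("bowl",[(201,135)],.05)
w=eyes.get_image("wrist");print(w["T"].round(4).tolist(),w["intrinsics"].round(1).tolist())
E
```

```text
blockc [[0.6743, -0.1346], [0.7095, -0.2234], [0.6195, -0.2628], [0.5839, -0.1688]]
block [[0.6466, -0.1974]]
cork [[0.5015, -0.2509]]
neck [[0.6466, -0.1976]]
tumrim [[0.6002, 0.2228]]
tumfloor [[0.6012, 0.2237]]
plinth [[0.596, 0.2271]]
plinthLRTB [[0.5975, 0.2822], [0.5945, 0.1717], [0.6506, 0.2268], [0.542, 0.2275]]
plinth ell ((214.04364013671875, 209.60784912109375), (53.98968505859375, 55.11037826538086), 63.4700927734375)
pl [[0.5957, 0.2271]]
red top [[0.4728, 0.006]]
cup [[0.6231, 0.0086]]
yellow top [[0.7769, -0.0388]]
spool [[0.7857, -0.1602]]
bowl [[0.7403, 0.2439]]
[[0.3025, 0.9232, 0.2372, 0.265], [-0.9531, 0.293, 0.0754, -0.5968], [0.0002, -0.2489, 0.9685, 0.3844], [0.0, 0.0, 0.0, 1.0]] [[341.1, 0.0, 318.9], [0.0, 341.1, 202.0], [0.0, 0.0, 1.0]]
```

play_rows([
  [0.02,-0.01,-0.01,0,0,0,1],
  [0.046,-0.022,-0.01,0,0,0,1],
  [0.046,-0.022,-0.01,0,0,0,1],
  [0.046,-0.022,-0.01,0,0,0,1],
  [0.046,-0.022,-0.01,0,0,0,1],
  [0.046,-0.022,-0.01,0,0,0,1],
  [0.046,-0.022,-0.01,0,0,0,1],
  [0.046,-0.022,-0.01,0,0,0,1],
  [0.046,-0.022,-0.01,0,0,0,1],
  [0.046,-0.022,-0.01,0,0,0,1],
  [0.02,-0.01,0,0,0,0,1],
  [0,0,0,0,0,0,1],
])

```text
time: 1.25
position: [0.4743, -0.3574, 0.2819]
tool_rot: [3.102, 0.488, 0.003]
ft_force: [-0.1, -0.2, -0.3]
width: 1.002
finger_force: 0.0
```

```bash
cat >> h.py <<'E'
from scipy.spatial.transform import Rotation as Ro
def go(t,yaw=17.6):
    s=state();R=Ro.from_rotvec(s["tool_rot"]);p=np.array(s["position"])
    want=Ro.from_rotvec([0,0,np.radians(yaw)])*Ro.from_rotvec([np.pi,0,0])
    print("pos",p.round(4),"frac xyz",(R.inv().apply(np.array(t)-p)/.75).round(4),"turn frac",((R.inv()*want).as_rotvec()/np.pi).round(4))
E
python3 - <<'E'
from h import *
go([.6466,-.1975,.28])
d=eyes.get_image("wrist");cv2.imwrite("pics/w1.png",d["pixels"][:,:,::-1])
for P in([.6466,-.1975,.21],[.6466,-.1975,.06],[.5015,-.251,.012]):print(proj(d,P))
E
```

```text
pos [ 0.4743 -0.3574  0.2819] frac xyz [ 0.2842 -0.1323  0.0028] turn frac [ 0.0004 -0.0005  0.0016]
[[ 157.65663861 -123.1790281 ]]
[[223.50374217 -25.44613042]]
[[246.69822204 125.63827126]]
```

View pics/w1.png

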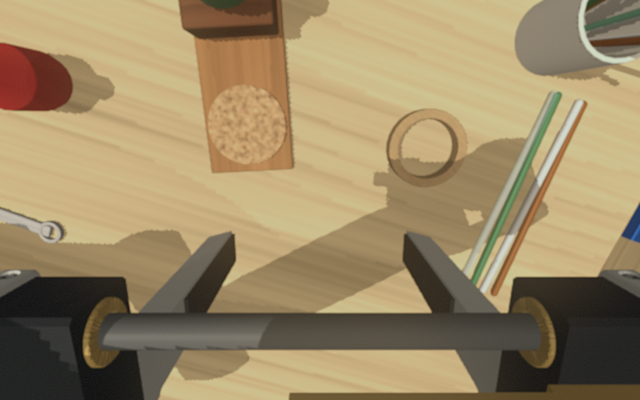

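The wrist view shows the cork at (247,124), within 2 px of the prediction (247,126). The calibration agrees.

play_rows([
  [0.02,-0.014,0,0,0,0,1],
  [0.04,-0.03,0,0,0,0,1],
  [0.045,-0.033,0,0,0,0,1],
  [0.045,-0.033,0,0,0,0,1],
  [0.02,-0.022,0,0,0,0,1],
  [0,0,0,0,0,0,1],
  [0,0,0,0,0,0,1],
])

```text
time: 1.88
position: [0.5626, -0.2283, 0.2803]
tool_rot: [3.104, 0.481, -0.001]
ft_force: [-1.1, -0.8, 0.1]
width: 0.999
finger_force: 0.0
```

```bash
python3 - <<'E'
from h import *
go([.6466,-.1975,.28])
d=eyes.get_image("wrist");cv2.imwrite("pics/w2.png",d["pixels"][:,:,::-1])
for P in([.6466,-.1975,.21],[.6466,-.1975,.06]):print(proj(d,P))
E
```

```text
pos [ 0.5626 -0.2283  0.2803] frac xyz [ 0.1192 -0.0052  0.0003] turn frac [0.     0.0003 0.0002]
[[314.12630645  88.89939335]]
[[315.75437073  98.40829063]]
```

View pics/w2.png

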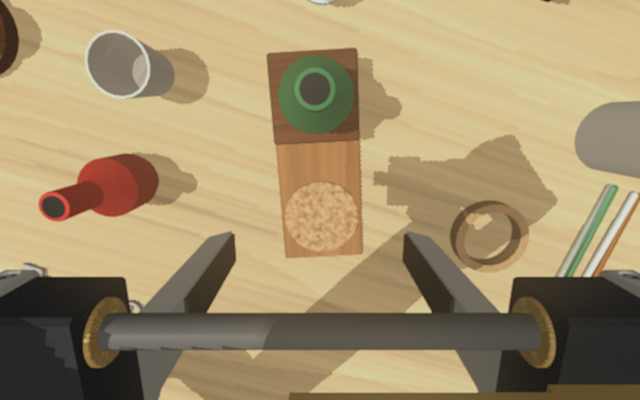

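The mouth is at (315,89), which matches the prediction exactly. I'll move over it and descend.

play_rows([
  [0.03,-0.002,0,0,0,0,1],
  [0.045,-0.002,0,0,0,0,1],
  [0.035,-0.001,0,0,0,0,1],
  [0.009,0,0,0,0,0,1],
  [0,0,0.02,0,0,0,1],
  [0,0,0.035,0,0,0,1],
  [0,0,0.035,0,0,0,1],
  [0,0,0.03,0,0,0,1],
  [0,0,0.02,0,0,0,1],
  [0,0,0.01,0,0,0,1],
  [0,0,0,0,0,0,1],
  [0,0,0,0,0,0,1],
])

```text
time: 2.93
position: [0.647, -0.1988, 0.1688]
tool_rot: [3.104, 0.478, 0.001]
ft_force: [0.7, -0.8, 0.0]
width: 1.001
finger_force: 0.0
```

```bash
python3 - <<'E'
from h import *
go([.6466,-.1975,.167])
d=eyes.get_image("scene");cv2.imwrite("pics/s2.png",cv2.resize(d["pixels"][130:330,120:360,::-1],None,fx=2.5,fy=2.5))
E
```

```text
pos [ 0.647  -0.1988  0.1688] frac xyz [ 0.     -0.0018  0.0025] turn frac [ 0.0003 -0.0002 -0.0004]
```

View pics/s2.png

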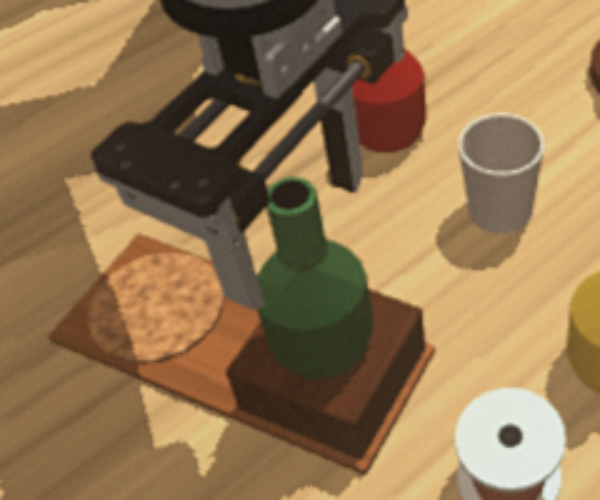

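The neck at crop (300,238) lies midway between the fingertips at (255,300) and (350,190), so I can close.

play_rows([
  [0,-0.0018,0,0,0,0,-0.1],
  [0,0,0,0,0,0,-0.1],
  [0,0,0,0,0,0,-1],
  [0,0,0,0,0,0,-1],
  [0,0,0,0,0,0,-1],
  [0,0,0,0,0,0,-1],
  [0,0,0,0,0,0,-1],
  [0,0,0,0,0,0,-1],
  [0,0,0,0,0,0,-1],
  [0,0,0,0,0,0,-1],
], squeeze=30)

```text
time: 3.82
position: [0.6466, -0.1967, 0.168]
tool_rot: [3.104, 0.48, 0.0]
ft_force: [0.9, -1.0, 1.1]
width: 0.324
finger_force: 0.5
```

play_rows([
  [0,0,0,0,0,0,-1],
  [0,0,0,0,0,0,-1],
  [0,0,0,0,0,0,-1],
  [0,0,-0.005,0,0,0,-1],
  [0,0,-0.008,0,0,0,-1],
  [0,0,-0.01,0,0,0,-1],
  [0,0,-0.004,0,0,0,-1],
  [0,0,0,0,0,0,-1],
], squeeze=30)

```text
time: 4.48
position: [0.6472, -0.1968, 0.1899]
tool_rot: [3.103, 0.48, 0.003]
ft_force: [0.2, 0.9, -2.9]
width: 0.319
finger_force: 29.9
```

```bash
python3 - <<'E'
from h import *
go([.5015,-.2509,.1687+.0205])
print(state()["finger_force"],state()["width"])
E
```

```text
pos [ 0.6472 -0.1968  0.1899] frac xyz [-0.207   0.01    0.0005] turn frac [ 0.0005 -0.0006 -0.0001]
29.926483712697518 0.3185970972902103
```

play_rows([
  [-0.012,0.0005,-0.004,0,0,0,-1],
  [-0.022,0.001,0,0,0,0,-1],
  [-0.03,0.0015,0,0,0,0,-1],
  [-0.035,0.002,0,0,0,0,-1],
  [-0.035,0.002,0,0,0,0,-1],
  [-0.03,0.0015,0,0,0,0,-1],
  [-0.022,0.001,0,0,0,0,-1],
  [-0.014,0.0005,0.008,0,0,0,-1],
  [-0.007,0,0.012,0,0,0,-1],
  [0,0,0.02,0,0,0,-1],
  [0,0,0.02,0,0,0,-1],
  [0,0,0.012,0,0,0,-1],
])

```text
time: 5.48
position: [0.4998, -0.2496, 0.1346]
tool_rot: [-3.102, -0.48, 0.003]
ft_force: [-0.8, 0.4, -3.0]
width: 0.315
finger_force: 29.9
```

play_rows([
  [0,0,0.008,0,0,0,-1],
  [0,0,0.006,0,0,0,-1],
  [0,0,0.002,0,0,0,-1],
  [0,0,0,0,0,0,-1],
  [0,0,0,0,0,0,-1],
])

```text
time: 5.9
position: [0.5012, -0.2508, 0.1258]
tool_rot: [3.104, 0.48, 0.001]
ft_force: [-0.1, 0.3, -3.0]
width: 0.315
finger_force: 29.9
```

```bash
python3 - <<'E'
from h import *
go([.5015,-.2509,.1205]);print(state()["ft_force"])
E
```

```text
pos [ 0.5012 -0.2508  0.1258] frac xyz [0.0003 0.0002 0.0071] turn frac [ 0.0003 -0.0002 -0.0001]
[-0.09013047  0.27362213 -3.02494114]
```

play_rows([
  [0,0,0.002,0,0,0,-1],
  [0,0,0.002,0,0,0,-1],
  [0,0,0.0015,0,0,0,-1],
  [0,0,0,0,0,0,-1],
  [0,0,0,0,0,0,-1],
])

```text
time: 6.32
position: [0.5007, -0.2506, 0.1211]
tool_rot: [-3.105, -0.48, 0.0]
ft_force: [-0.2, 0.6, -4.1]
width: 0.318
finger_force: 29.9
```

play_rows([
  [0,0,0.001,0,0,0,-1],
  [0,0,0.0005,0,0,0,-1],
  [0,0,0,0,0,0,-1],
])

```text
time: 6.57
position: [0.5007, -0.2506, 0.1199]
tool_rot: [-3.105, -0.48, 0.0]
ft_force: [0.1, -1.0, -4.3]
width: 0.313
finger_force: 29.9
```

play_rows([
  [0,0,0.001,0,0,0,-1],
  [0,0,0,0,0,0,-1],
  [0,0,0,0,0,0,-1],
])

```text
time: 6.82
position: [0.501, -0.2507, 0.1198]
tool_rot: [3.104, 0.48, 0.0]
ft_force: [-1.8, 0.6, 1.1]
width: 0.32
finger_force: 29.9
```

play_rows([
  [0,0,0.001,0,0,0,-1],
  [0,0,0,0,0,0,-1],
  [0,0,0,0,0,0,-1],
])

```text
time: 7.07
position: [0.5012, -0.251, 0.1197]
tool_rot: [3.104, 0.48, 0.001]
ft_force: [-1.2, 1.6, 5.2]
width: 0.314
finger_force: 30.0
```

play_rows([
  [0,0,0,0,0,0,-0.2],
  [0,0,0,0,0,0,0],
  [0,0,0,0,0,0,0.5],
  [0,0,0,0,0,0,0.8],
  [0,0,0,0,0,0,0.8],
  [0,0,-0.01,0,0,0,0.8],
  [0,0,-0.03,0,0,0,0.8],
  [0,0,-0.04,0,0,0,1],
  [0,0,-0.04,0,0,0,1],
  [0,0,-0.02,0,0,0,1],
  [0,0,0,0,0,0,1],
])

```text
time: 7.98
position: [0.5029, -0.2522, 0.2289]
tool_rot: [3.098, 0.479, 0.01]
ft_force: [-0.0, 0.2, 0.7]
width: 1.001
finger_force: 0.0
```

```bash
python3 - <<'E'
from h import *
go([.6005,.2233,.22]); print(state()["width"])
d=eyes.get_image("wrist");cv2.imwrite("pics/w3.png",d["pixels"][:,:,::-1])
d=eyes.get_image("top");p=d["pixels"][:,:,::-1];cv2.imwrite("pics/t3.png",cv2.resize(p[130:300,180:500],None,fx=2.4,fy=2.4))
E
```

```text
pos [ 0.5029 -0.2522  0.2289] frac xyz [ 0.3155 -0.5651  0.0092] turn frac [ 0.0024 -0.0016 -0.0001]
1.00070894572135
```

View pics/t3.png

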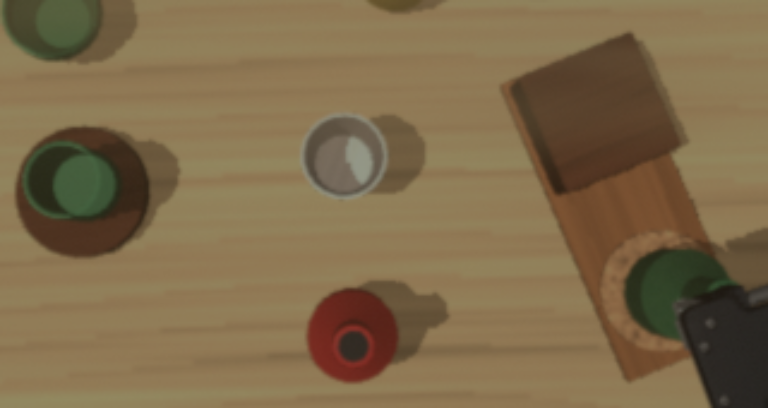

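The vase stands upright on the cork (body at crop (680,292)) and the block is free. Next is the tumbler.

play_rows([
  [0.01,-0.025,0,0,0,0,1],
  [0.02,-0.049,0,0,0,0,1],
  [0.02,-0.049,0,0,0,0,1],
  [0.02,-0.049,0,0,0,0,1],
  [0.02,-0.049,0,0,0,0,1],
  [0.02,-0.049,0,0,0,0,1],
  [0.02,-0.049,0,0,0,0,1],
  [0.02,-0.049,0,0,0,0,1],
  [0.02,-0.049,0,0,0,0,1],
  [0.02,-0.049,0,0,0,0,1],
  [0.02,-0.049,0,0,0,0,1],
  [0.01,-0.03,0,0,0,0,1],
])

```text
time: 9.08
position: [0.5331, 0.1921, 0.2209]
tool_rot: [-3.103, -0.484, 0.006]
ft_force: [0.8, 0.4, -0.5]
width: 1.003
finger_force: 0.0
```

play_rows([
  [0,-0.015,0.005,0,0,0,1],
  [0,0,0,0,0,0,1],
  [0,0,0,0,0,0,1],
  [0,0,0,0,0,0,1],
])

```text
time: 9.42
position: [0.5309, 0.1982, 0.2188]
tool_rot: [3.105, 0.478, -0.003]
ft_force: [0.7, 0.5, -0.4]
width: 0.999
finger_force: 0.0
```

```bash
python3 - <<'E'
from h import *
go([.6005,.2233,.22])
d=eyes.get_image("wrist");p=d["pixels"][:,:,::-1].copy()
t=np.linspace(0,2*np.pi,40)
C=lambda c,r,z:np.c_[c[0]+r*np.cos(t),c[1]+r*np.sin(t),0*t+z]
q=[C((.6005,.2233),.03,.1),C((.596,.227),.055,.02)]
for c in q: cv2.polylines(p,[proj(d,c).round().astype(int)],True,(255,0,255),1)
cv2.imwrite("pics/w4.png",p)
E
```

```text
pos [0.5309 0.1982 0.2188] frac xyz [ 0.0986 -0.004  -0.0018] turn frac [ 0.0001  0.0005 -0.0006]
```

View pics/w4.png

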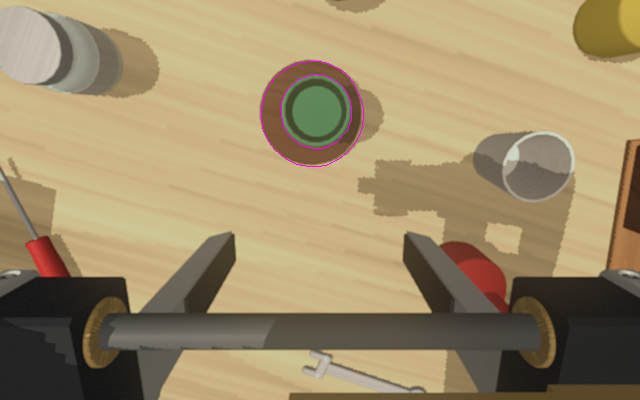

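The overlay fits both the rim (317,111) and the plinth (312,113). I'll move over the tumbler and descend to TCP z of about 0.055.

play_rows([
  [0.025,-0.002,0,0,0,0,1],
  [0.04,-0.001,0,0,0,0,1],
  [0.025,-0.001,0,0,0,0,1],
  [0.0086,0,0.005,0,0,0,1],
  [0,0,0.02,0,0,0,1],
  [0,0,0.035,0,0,0,1],
  [0,0,0.035,0,0,0,1],
  [0,0,0.02,0,0,0,1],
  [0,0,0,0,0,0,1],
])

```text
time: 10.22
position: [0.5975, 0.2229, 0.1286]
tool_rot: [3.105, 0.478, -0.014]
ft_force: [0.1, 0.3, 0.0]
width: 1.004
finger_force: 0.0
```

```bash
python3 - <<'E'
from h import *
go([.6005,.2233,.055])
E
```

```text
pos [0.5975 0.2229 0.1286] frac xyz [0.0048 0.0008 0.098 ] turn frac [-0.0003  0.0028 -0.0006]
```

play_rows([
  [0,0,0.01,0,0,0,1],
  [0,0,0.02,0,0,0,1],
  [0,0,0.025,0,0,0,1],
  [0,0,0.025,0,0,0,1],
  [0,0,0.014,0,0,0,1],
  [0,0,0,0,0,0,1],
  [0,0,0,0,0,0,1],
])

```text
time: 10.8
position: [0.6012, 0.2246, 0.0636]
tool_rot: [3.105, 0.48, 0.001]
ft_force: [0.8, 0.3, 0.5]
width: 1.0
finger_force: 0.0
```

```bash
python3 - <<'E'
from h import *
go([.6005,.2233,.055]);print(state()["ft_force"])
E
```

```text
pos [0.6012 0.2246 0.0636] frac xyz [-0.0015  0.0014  0.0115] turn frac [ 0.     -0.0002 -0.0002]
[0.83139122 0.26371239 0.46372969]
```

play_rows([
  [-0.001,0.001,0.0115,0,0,0,1],
  [0,0,0,0,0,0,0.5],
  [0,0,0,0,0,0,0.4],
  [0,0,0,0,0,0,0.2],
  [0,0,0,0,0,0,-0.5],
  [0,0,0,0,0,0,-0.5],
  [0,0,0,0,0,0,-0.5],
  [0,0,0,0,0,0,-0.5],
  [0,0,0,0,0,0,-0.5],
  [0,0,0,0,0,0,-0.5],
  [0,0,0,0,0,0,-0.5],
], squeeze=20)

```text
time: 11.72
position: [0.6006, 0.2239, 0.0547]
tool_rot: [3.105, 0.48, 0.001]
ft_force: [0.5, 0.3, 1.3]
width: 0.644
finger_force: 20.0
```

play_rows([
  [0,0,0,0,0,0,-0.5],
  [0,0,-0.006,0,0,0,-0.5],
  [0,0,-0.012,0,0,0,-0.5],
  [0,0,-0.02,0,0,0,-0.5],
  [0,0,-0.03,0,0,0,-0.5],
  [0,0,-0.035,0,0,0,-0.5],
  [0,0,-0.035,0,0,0,-0.5],
  [0,0,-0.025,0,0,0,-0.5],
  [0,0,-0.012,0,0,0,-0.5],
  [0,0,0,0,0,0,-0.5],
  [0,0,0,0,0,0,-0.5],
], squeeze=25)

```text
time: 12.63
position: [0.5999, 0.2239, 0.1851]
tool_rot: [-3.105, -0.48, 0.001]
ft_force: [-0.6, 0.1, -2.0]
width: 0.641
finger_force: 25.0
```

```bash
python3 - <<'E'
from h import *
go([.6466,-.1975,.1847]);print(state()["ft_force"],state()["width"])
E
```

```text
pos [0.5999 0.2239 0.1851] frac xyz [-1.104e-01  5.544e-01  5.000e-04] turn frac [-0.      0.0002 -0.0001]
[-0.57231737  0.06123632 -2.00409621] 0.6408642545098235
```

play_rows([
  [-0.002,0.012,0,0,0,0,-0.5],
  [-0.005,0.025,0,0,0,0,-0.5],
  [-0.008,0.04,0,0,0,0,-0.5],
  [-0.01,0.05,0,0,0,0,-0.5],
  [-0.01,0.05,0,0,0,0,-0.5],
  [-0.01,0.05,0,0,0,0,-0.5],
  [-0.01,0.05,0,0,0,0,-0.5],
  [-0.01,0.05,0,0,0,0,-0.5],
  [-0.01,0.05,0,0,0,0,-0.5],
  [-0.01,0.05,0,0,0,0,-0.5],
  [-0.009,0.045,0,0,0,0,-0.5],
  [-0.007,0.035,0,0,0,0,-0.5],
])

```text
time: 13.63
position: [0.6415, -0.1647, 0.1832]
tool_rot: [-3.104, -0.477, 0.005]
ft_force: [-0.4, -0.2, -1.5]
width: 0.639
finger_force: 25.0
```

play_rows([
  [-0.005,0.025,0,0,0,0,-0.5],
  [-0.003,0.014,0,0,0,0,-0.5],
  [-0.001,0.008,0,0,0,0,-0.5],
  [0,0,0,0,0,0,-0.5],
  [0,0,0,0,0,0,-0.5],
  [0,0,0,0,0,0,-0.5],
])

```text
time: 14.13
position: [0.6472, -0.1956, 0.1855]
tool_rot: [-3.104, -0.483, 0.0]
ft_force: [-0.1, -0.0, -1.0]
width: 0.64
finger_force: 25.0
```

```bash
python3 - <<'E'
from h import *
go([.6466,-.1975,.0950]);print(state()["ft_force"],state()["width"])
E
```

```text
pos [ 0.6472 -0.1956  0.1855] frac xyz [-0.0015  0.0022  0.1207] turn frac [-0.0002  0.      0.0004]
[-0.0837557  -0.03588673 -0.99389678] 0.6404214116108495
```

Now I'll lower it, stopping about 4 mm above the expected contact.

play_rows([
  [-0.001,0.002,0.01,0,0,0,-0.5],
  [0,0,0.02,0,0,0,-0.5],
  [0,0,0.025,0,0,0,-0.5],
  [0,0,0.022,0,0,0,-0.5],
  [0,0,0.018,0,0,0,-0.5],
  [0,0,0.012,0,0,0,-0.5],
  [0,0,0.006,0,0,0,-0.5],
  [0,0,0.002,0,0,0,-0.5],
  [0,0,0,0,0,0,-0.5],
  [0,0,0,0,0,0,-0.5],
])

```text
time: 14.97
position: [0.6476, -0.1991, 0.1004]
tool_rot: [3.104, 0.48, 0.002]
ft_force: [1.0, -0.3, -1.2]
width: 0.642
finger_force: 25.0
```

play_rows([
  [0,0,0.0015,0,0,0,-0.5],
  [0,0,0.0015,0,0,0,-0.5],
  [0,0,0,0,0,0,-0.5],
  [0,0,0,0,0,0,-0.5],
])

```text
time: 15.3
position: [0.647, -0.1989, 0.0973]
tool_rot: [3.105, 0.48, 0.001]
ft_force: [0.2, 0.1, -2.3]
width: 0.639
finger_force: 25.0
```

play_rows([
  [0,0,0.001,0,0,0,-0.5],
  [0,0,0.0005,0,0,0,-0.5],
  [0,0,0,0,0,0,-0.5],
  [0,0,0,0,0,0,-0.5],
])

```text
time: 15.63
position: [0.6469, -0.1988, 0.0959]
tool_rot: [-3.105, -0.48, 0.0]
ft_force: [0.3, -0.3, -1.9]
width: 0.645
finger_force: 25.0
```

play_rows([
  [0,0,0.001,0,0,0,-0.5],
  [0,0,0,0,0,0,-0.5],
  [0,0,0,0,0,0,-0.5],
])

```text
time: 15.88
position: [0.6468, -0.1988, 0.0951]
tool_rot: [-3.105, -0.48, 0.0]
ft_force: [0.4, 0.2, -1.6]
width: 0.647
finger_force: 25.0
```

play_rows([
  [0,0,0.001,0,0,0,-0.5],
  [0,0,0,0,0,0,-0.5],
  [0,0,0,0,0,0,-0.5],
])

```text
time: 16.13
position: [0.647, -0.1989, 0.0948]
tool_rot: [3.104, 0.48, 0.0]
ft_force: [-0.6, 0.1, 0.1]
width: 0.641
finger_force: 25.0
```

play_rows([
  [0,0,0.001,0,0,0,-0.5],
  [0,0,0,0,0,0,-0.5],
  [0,0,0,0,0,0,-0.5],
])

```text
time: 16.38
position: [0.6471, -0.1989, 0.0947]
tool_rot: [3.104, 0.48, 0.0]
ft_force: [-2.9, 1.2, 6.0]
width: 0.64
finger_force: 25.0
```

It's in contact with the block. I'll release and rise.

play_rows([
  [0,0,0,0,0,0,0.4],
  [0,0,0,0,0,0,0.7],
  [0,0,0,0,0,0,1],
  [0,0,0,0,0,0,1],
  [0,0,0,0,0,0,1],
  [0,0,-0.01,0,0,0,1],
  [0,0,-0.025,0,0,0,1],
  [0,0,-0.04,0,0,0,1],
  [0,0,-0.04,0,0,0,1],
  [0,0,-0.035,0,0,0,1],
  [0,0,-0.015,0,0,0,1],
  [0,0,0,0,0,0,1],
])

```text
time: 17.38
position: [0.6487, -0.1996, 0.2219]
tool_rot: [3.1, 0.48, 0.009]
ft_force: [-1.7, -0.3, 0.8]
width: 1.004
finger_force: 0.0
```

play_rows([
  [-0.03,0,0,0,0,0,1],
  [-0.05,0,0,0,0,0,1],
  [-0.05,0,0,0,0,0,1],
  [-0.05,0,0,0,0,0,1],
  [-0.05,0,0,0,0,0,1],
  [-0.05,0,0,0,0,0,1],
  [-0.03,0,0,0,0,0,1],
  [0,0,0,0,0,0,1],
  [0,0,0,0,0,0,1],
])

```text
time: 18.13
position: [0.4241, -0.2688, 0.2158]
tool_rot: [-3.103, -0.476, 0.002]
ft_force: [0.2, -0.7, -0.1]
width: 1.001
finger_force: 0.0
```

```bash
python3 - <<'E'
from h import *
go([.5012,-.251,.22])
d=eyes.get_image("wrist");p=d["pixels"][:,:,::-1].copy()
t=np.linspace(0,2*np.pi,40)
C=lambda c,r,z:np.c_[c[0]+r*np.cos(t),c[1]+r*np.sin(t),0*t+z]
q=[C((.647,-.1989),.03,.14),C((.5012,-.251),.015,.162),C((.5015,-.2509),.05,.012),C((.6466,-.1975),.05,.06)]
for c in q: cv2.polylines(p,[proj(d,c).round().astype(int)],True,(255,0,255),1)
cv2.imwrite("pics/w5.png",p)
E
```

```text
pos [ 0.4241 -0.2688  0.2158] frac xyz [ 0.1052  0.0082 -0.0057] turn frac [-0.0007  0.0002 -0.0008]
```

View pics/w5.png

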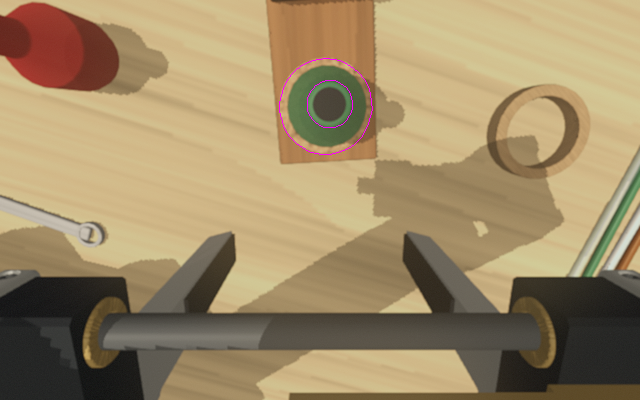

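The vase mouth is at (329,104), centred in the predicted circle. I'll go over it and down to TCP z of 0.120.

play_rows([
  [0.025,0.002,0,0,0,0,1],
  [0.04,0.004,0,0,0,0,1],
  [0.03,0.002,0,0,0,0,1],
  [0.01,0,0,0,0,0,1],
  [0,0,0,0,0,0,1],
  [0,0,0,0,0,0,1],
])

```text
time: 18.68
position: [0.5022, -0.2503, 0.2166]
tool_rot: [-3.103, -0.482, 0.002]
ft_force: [-1.4, 0.3, 0.1]
width: 0.997
finger_force: 0.0
```

```bash
python3 - <<'E'
from h import *
go([.5012,-.251,.120])
E
```

```text
pos [ 0.5022 -0.2503  0.2166] frac xyz [-0.0014  0.0007  0.1288] turn frac [-0.0004  0.0004  0.0004]
```

play_rows([
  [-0.001,0,0.01,0,0,0,1],
  [0,0,0.025,0,0,0,1],
  [0,0,0.032,0,0,0,1],
  [0,0,0.03,0,0,0,1],
  [0,0,0.02,0,0,0,1],
  [0,0,0.01,0,0,0,1],
  [0,0,0.001,0,0,0,1],
  [0,0,0,0,0,0,1],
  [0,0,0,0,0,0,0.5],
  [0,0,0,0,0,0,0],
  [0,0,0,0,0,0,-0.2],
])

```text
time: 19.6
position: [0.502, -0.2517, 0.1227]
tool_rot: [3.103, 0.48, 0.002]
ft_force: [0.2, -0.0, 0.1]
width: 0.825
finger_force: 0.0
```

play_rows([
  [0,0,0,0,0,0,-1],
  [0,0,0,0,0,0,-1],
  [0,0,0,0,0,0,-1],
  [0,0,0,0,0,0,-1],
  [0,0,0,0,0,0,-1],
  [0,0,0,0,0,0,-1],
  [0,0,0,0,0,0,-1],
  [0,0,0,0,0,0,-1],
], squeeze=30)

```text
time: 20.27
position: [0.5014, -0.2511, 0.1214]
tool_rot: [-3.105, -0.48, -0.0]
ft_force: [0.1, -0.3, -0.5]
width: 0.317
finger_force: 30.0
```

play_rows([
  [0,0,-0.004,0,0,0,-1],
  [0,0,-0.01,0,0,0,-1],
  [0,0,-0.02,0,0,0,-1],
  [0,0,-0.03,0,0,0,-1],
  [0,0,-0.035,0,0,0,-1],
  [0,0,-0.035,0,0,0,-1],
  [0,0,-0.035,0,0,0,-1],
  [0,0,-0.025,0,0,0,-1],
  [0,0,-0.015,0,0,0,-1],
  [0,0,-0.006,0,0,0,-1],
  [0,0,0,0,0,0,-1],
  [0,0,0,0,0,0,-1],
])

```text
time: 21.27
position: [0.5009, -0.2508, 0.2813]
tool_rot: [-3.103, -0.48, 0.003]
ft_force: [-0.3, -0.5, -4.0]
width: 0.316
finger_force: 30.0
```

```bash
python3 - <<'E'
from h import *
go([.596,.227,.28]);print(state()["ft_force"],state()["width"],state()["finger_force"])
E
```

```text
pos [ 0.5009 -0.2508  0.2813] frac xyz [ 0.3133 -0.569   0.0024] turn frac [-0.0006  0.0004 -0.0001]
[-0.31304667 -0.51015136 -3.98260023] 0.31586109682012303 29.989279210567474
```

play_rows([
  [0.0055,-0.01,0,0,0,0,-1],
  [0.011,-0.02,0,0,0,0,-1],
  [0.0165,-0.03,0,0,0,0,-1],
  [0.022,-0.04,0,0,0,0,-1],
  [0.022,-0.04,0,0,0,0,-1],
  [0.022,-0.04,0,0,0,0,-1],
  [0.022,-0.04,0,0,0,0,-1],
  [0.022,-0.04,0,0,0,0,-1],
  [0.022,-0.04,0,0,0,0,-1],
  [0.022,-0.04,0,0,0,0,-1],
  [0.022,-0.04,0,0,0,0,-1],
  [0.022,-0.04,0,0,0,0,-1],
])

```text
time: 22.27
position: [0.5705, 0.1038, 0.2811]
tool_rot: [-3.104, -0.48, 0.004]
ft_force: [0.4, 0.1, -3.3]
width: 0.318
finger_force: 30.0
```

play_rows([
  [0.022,-0.04,0,0,0,0,-1],
  [0.022,-0.04,0,0,0,0,-1],
  [0.0165,-0.03,0,0,0,0,-1],
  [0.011,-0.02,0,0,0,0,-1],
  [0.0065,-0.012,0,0,0,0,-1],
  [0.003,-0.006,0,0,0,0,-1],
  [0,0,0,0,0,0,-1],
  [0,0,0,0,0,0,-1],
  [0,0,0,0,0,0,-1],
])

```text
time: 23.02
position: [0.5957, 0.2246, 0.2825]
tool_rot: [3.105, 0.478, -0.001]
ft_force: [0.3, -0.0, -4.0]
width: 0.319
finger_force: 30.0
```

```bash
python3 - <<'E'
from h import *
go([.596,.227,.1294]);print(state()["ft_force"],state()["width"],state()["finger_force"])
E
```

```text
pos [0.5957 0.2246 0.2825] frac xyz [ 0.0014 -0.0031  0.2042] turn frac [ 0.0001  0.0002 -0.0005]
[ 2.97762619e-01 -1.27830474e-03 -3.98758993e+00] 0.31917935415950327 29.989541843533516
```

play_rows([
  [0.001,-0.002,0.01,0,0,0,-1],
  [0,-0.001,0.02,0,0,0,-1],
  [0,0,0.03,0,0,0,-1],
  [0,0,0.03,0,0,0,-1],
  [0,0,0.03,0,0,0,-1],
  [0,0,0.025,0,0,0,-1],
  [0,0,0.02,0,0,0,-1],
  [0,0,0.015,0,0,0,-1],
  [0,0,0.008,0,0,0,-1],
  [0,0,0.004,0,0,0,-1],
  [0,0,0,0,0,0,-1],
  [0,0,0,0,0,0,-1],
])

```text
time: 24.02
position: [0.5966, 0.228, 0.1397]
tool_rot: [-3.105, -0.48, -0.003]
ft_force: [-0.3, 0.6, -4.3]
width: 0.314
finger_force: 30.0
```

```bash
python3 - <<'E'
from h import *
go([.596,.227,.1294]);print(state()["ft_force"])
E
```

```text
pos [0.5966 0.228  0.1397] frac xyz [-0.0011  0.0011  0.0138] turn frac [ 0.0001 -0.0005 -0.0002]
[-0.25589942  0.62693702 -4.27383637]
```

play_rows([
  [-0.001,0.001,0.003,0,0,0,-1],
  [0,0,0.003,0,0,0,-1],
  [0,0,0.002,0,0,0,-1],
  [0,0,0.0015,0,0,0,-1],
  [0,0,0.001,0,0,0,-1],
  [0,0,0,0,0,0,-1],
  [0,0,0,0,0,0,-1],
])

```text
time: 24.6
position: [0.5954, 0.2271, 0.1308]
tool_rot: [-3.105, -0.48, 0.0]
ft_force: [-0.6, -0.4, -3.8]
width: 0.313
finger_force: 30.0
```

play_rows([
  [0,0,0.001,0,0,0,-1],
  [0,0,0.0005,0,0,0,-1],
  [0,0,0,0,0,0,-1],
  [0,0,0,0,0,0,-1],
])

```text
time: 24.93
position: [0.5954, 0.227, 0.1297]
tool_rot: [3.105, 0.48, -0.0]
ft_force: [0.8, 0.1, -3.4]
width: 0.316
finger_force: 30.0
```

play_rows([
  [0,0,0.001,0,0,0,-1],
  [0,0,0,0,0,0,-1],
  [0,0,0,0,0,0,-1],
])

```text
time: 25.18
position: [0.5957, 0.2271, 0.1294]
tool_rot: [-3.105, -0.48, -0.001]
ft_force: [-0.2, -1.1, -0.7]
width: 0.314
finger_force: 30.0
```

It touches down at z = 0.129, as expected. One more small step, then release and rise clear.

play_rows([
  [0,0,0.0005,0,0,0,-1],
  [0,0,0,0,0,0,-1],
  [0,0,0,0,0,0,-0.2],
  [0,0,0,0,0,0,0.2],
  [0,0,0,0,0,0,0.7],
  [0,0,0,0,0,0,1],
  [0,0,0,0,0,0,1],
  [0,0,0,0,0,0,1],
  [0,0,-0.01,0,0,0,1],
  [0,0,-0.03,0,0,0,1],
  [0,0,-0.04,0,0,0,1],
  [0,0,-0.04,0,0,0,1],
])

```text
time: 26.18
position: [0.5948, 0.2269, 0.2193]
tool_rot: [3.105, 0.48, -0.003]
ft_force: [0.6, 0.7, 0.3]
width: 0.977
finger_force: 0.0
```

play_rows([
  [0,0,-0.03,0,0,0,1],
  [-0.02,0,-0.01,0,0,0,1],
  [-0.04,0,0,0,0,0,1],
  [-0.04,0,0,0,0,0,1],
  [-0.04,0,0,0,0,0,1],
  [-0.03,0,0,0,0,0,1],
  [0,0,0,0,0,0,1],
  [0,0,0,0,0,0,1],
])

```text
time: 26.85
position: [0.4736, 0.1885, 0.2495]
tool_rot: [-3.105, -0.48, -0.003]
ft_force: [0.7, -0.4, -0.5]
width: 1.001
finger_force: 0.0
```

```bash
python3 - <<'E'
from h import *
d=eyes.get_image("top");p=cv2.resize(d["pixels"][130:300,180:500,::-1],None,fx=2.4,fy=2.4,interpolation=3)
t=np.linspace(0,2*np.pi,40)
C=lambda c,r,z:np.c_[c[0]+r*np.cos(t),c[1]+r*np.sin(t),0*t+z]
for c in [C((.647,-.1989),.03,.14),C((.5957,.2271),.015,.17),C((.596,.227),.055,.02)]: cv2.polylines(p,[((proj(d,c)-[180,130]+.5)*2.4).round().astype(int)],True,(255,0,255),1)
cv2.imwrite("pics/t5.png",p);print(state()["position"])
E
```

```text
[0.47424719 0.18859841 0.24945584]
```

View pics/t5.png

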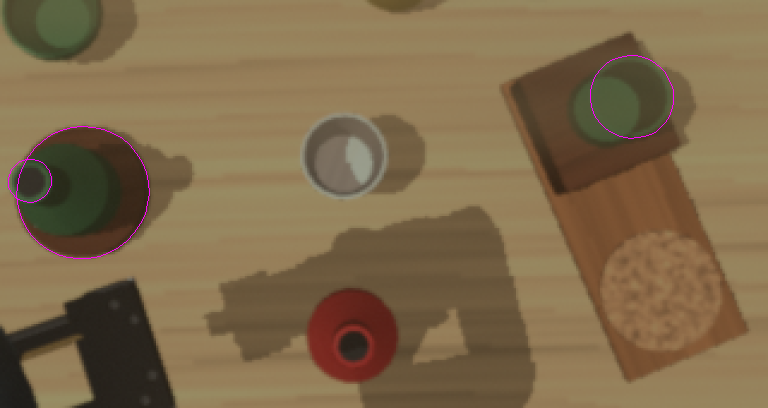

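Both stand upright where predicted: vase mouth at crop (30,181) over the plinth, tumbler rim at (632,97) over the block. The gripper is clear, so I'll hand it in.

```bash
python3 -c "
from cell import arm
print(arm.sign_off())"
```

```text
the job is handed in; nothing more can be done
None
```

The swap is done and handed in: the vase stands on the low round plinth and the tumbler on the high block, each upright, let go and within about 2 mm of the middle by my measurements. It took about 27 s of the 72 s; the sign-off returned no verdict.

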